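# Fit the keyed handle to the watch-case press

## Robot

A 6-joint arm with a two-finger parallel gripper is mounted at the origin on the work surface. World frame = base frame: x ahead of the robot, y to its left, z up, the work surface at z = 0. Lengths are in m, angles in rad, forces in N, time in s.
With the tool pointing down it reaches from about 0.425 to 0.95 m from the base axis. Payload 3.5 kg.
Tool frame: the origin (TCP) lies on the centre line of the jaws, within the pads' length; the fingertips stand 14 mm ahead of it and the grasp point (between the pads) lies 5 mm behind it (ctrl.tip_reach is the distance from the TCP to the fingertips, in m); z points along the fingers, y is the line along which they close (so a half turn about z gives the same grasp; the last joint's range is limited). The gripper opens to 85 mm and grips with 20 to 120 N. Pads are 22 mm wide; open, the fingers measure 114 mm over their backs; the gripper's body (76 mm by 85 mm) begins 54 mm behind the grasp point. The pads swing forward as they close: fully open they stand 13 mm farther back than shut.
Start: joints at [0.972, 0.286, 1.577, -0, 1.279, -0.15], TCP at [0.293, 0.608, 0.245] pointing down, gripper open.
Joint ranges: [-2.77, 2.77], [-0.9, 2.22], [0.21, 2.48], [-1.53, 4.67], [0.24, 2.81], [-2.84, 2.84]. Speed limits (rad/s): [2.79, 2.79, 3.14, 3.14, 3.14, 3.14].

## Interface

Orientations are given as a unit quaternion [x, y, z, w].
In Python, from plant import get_state, imaging, workorder, ctrl gives the robot as it stands. The module is installed in compiled form; this text tells all that it offers.
- The arm moves only by the shell command python3 -m jog 'ROWS' [FORCE]. ROWS is JSON, a list of rows, each a list of 7 numbers: the closure, from 0 (fully open) to 1 (shut), then the shift along the tool's x, y, z in mm, then the turn, a rotation vector about the tool's x, y, z in rad. In form: [[gripper, tx, ty, tz, ax, ay, az], ...]. A call has 1 to 12 rows; each row is the pose to reach, as a shift and turn from the pose commanded when the call began, along the tool's axes at that moment; what a row does not reach only later rows make up. A row lasts 1/10 s, in which the tool goes at most 50 mm and 8.59 degrees, less where a joint would pass 70% of its speed; a pose out of reach is approached as far as the arm can. A call with a gripper value outside its range is refused whole. The fingers move at their own pace and stop on an object; FORCE is the grip in N (left out, the last holds). Time passes only in rows, so rows that repeat a pose let the fingers close. It gives the time, the measured TCP pose, the force, the opening and the grip force at its end, in the units of the state.
- get_state(): the state, without advancing time (a new reading comes with each control period).
- imaging.read_camera(name): name is "scene" or "top"; returns a dict with "image" (400x640x3 uint8, blue, green, red), "fx", "fy", "cx", "cy" (pixels), "R" (3x3) and "t" (3): a world point X has camera coordinates R X + t. Camera axes: x right, y down, z forward; pixel columns grow to the right and rows downward; lengths in m; the calibration is good to about 2 mm. A picture is of the moment at which its call begins. There is no depth.
- workorder.sign_off(): hands the job in; it is judged then, once.
The state is a dict: "time": time; "qpos": joint angles; "dq": joint speeds; "joint_efforts": joint torques, N m; "eef_pos": TCP position; "tcp_rot": TCP orientation; "contact_force": force on the tool from outside, world axes, zero at the start; "wrist_torque": the same for the moment, N m; "opening": opening from 0.0 (shut) to 1.0 (fully open); "finger_force": force on a finger pad.
Only numpy, scipy, OpenCV 4.12 (cv2) and the standard library are available. Lean on these libraries where they do the work, as an engineer would, in place of code of your own. Each camera call takes 0.05 s, during which the arm holds its last target. There are 200 camera calls.

## Task

The handle of the little green press is off. Pick up the handle with the red hub, which has the long slot through it, turn it so that the slot matches the flat tang on top of the press's spindle, slide it down until it sits fully home on the collar, and let go. Leave the blue-hubbed handle and the yellow oil tin where they are.

Things in the scene. Friction and masses are not known exactly. Their poses are not given: they have to be found in the camera images.
- red_handle: Loose handle lying flat on the bench, 0.25 kg. Red block hub 48 (x) by 36 (y) by 30 mm high (z), slot right through it from above, 30 mm along x by 17 along y. Steel bars 10 mm thick leave both ends along x, 15 mm up, to 18 mm black balls 62 mm from the middle. Same after a half turn. Origin: centre of the hub's underside. Grip the hub's flat 36 mm sides (closing along y).
- spindle: Fixed, non-turning upright spindle of the green press. Origin: on its axis on the top face of a 34 mm round collar, 150 mm above the bench, where the hub rests. Above it a brass tang 20 mm along x, 7 along y, 24.5 high (z up), tip rounded. Slot has 5 mm play each side and goes on with handle x within 25 degrees of tang x, either way round. Rest of the press is 32 mm or more below.
- blue_handle: Bystander: loose handle of the same shape and size, but blue hub with a round 14 mm bore that does not fit the tang. Origin: centre of the hub's underside, x along the bars. It and the red handle may lie in each other's place.
- oil_tin: Bystander: small tin, yellow band, silver cap, 40 mm in diameter, 55 mm high, standing loose on the bench. Origin: centre of its underside.

How it is judged:
By the outcome, as a careful person would: the job done as asked, in the order asked, and still so for the second after the job is handed in, with the robot touching nothing.
It also fails if it takes over 42 s, if anything falls off the work surface, if the arm or the gripper's body presses on something with over 40 N, if the wrist force passes 120 N, or if a joint passes its speed limit or range.

## Working session

There is one attempt and no reset: what is moved stays moved. The work goes in short steps, Python scripts to look and compute and a shell command to move; the robot and the scene stay as the last step left them, time stands still between calls to the robot, and variables do not carry over. Pictures are saved under pics/ and viewed, at most 10 in all, crops included, and the job is handed in when it is done.

```bash
mkdir -p pics; cat > h.py <<'E'
import numpy as np, cv2
from plant import get_state, imaging, workorder, ctrl
from scipy.spatial.transform import Rotation as Ro
def shot(n,fn=None):
    d=imaging.read_camera(n)
    if fn: cv2.imwrite('pics/'+fn,d['image'])
    return d
def ray(d,u,v,z):
    R=np.array(d['R']);t=np.array(d['t']);c=-R.T@t
    r=R.T@np.array([(u-d['cx'])/d['fx'],(v-d['cy'])/d['fy'],1.])
    return c+r*(z-c[2])/r[2]
def proj(d,X):
    p=np.array(d['R'])@np.array(X)+np.array(d['t']);return [d['fx']*p[0]/p[2]+d['cx'],d['fy']*p[1]/p[2]+d['cy']]
def rel(X):
    s=get_state();R=Ro.from_quat(s['tcp_rot']).as_matrix();return 1000*R.T@(np.array(X)-s['eef_pos'])
E
python3 - <<'E'
from h import *
for n in('scene','top'):
    d=shot(n,n+'1.png');print(n,d['fx'],-np.array(d['R']).T@d['t'])
s=get_state();print(s);print(Ro.from_quat(s['tcp_rot']).as_matrix().round(3),ctrl.tip_reach)
E
```

```text
scene 440.76971782706363 [ 1.17603843 -0.01098092  0.6667729 ]
top 438.87985341985745 [ 0.36696614 -0.06232298  1.15309885]
{'time': 0.1, 'qpos': array([ 9.72048035e-01,  2.87128983e-01,  1.57798848e+00, -3.28465751e-05,
        1.27861097e+00, -1.50017116e-01]), 'dq': array([-0.00097561, -0.00175194, -0.00194802, -0.00243486, -0.00014924,
        0.00081456]), 'joint_efforts': array([ 1.33682166e-03, -4.07296622e+01, -2.93701869e+01, -1.30343833e-04,
        3.45580760e-03, -2.35085372e-05]), 'eef_pos': array([0.29250747, 0.6077192 , 0.24407366]), 'tcp_rot': array([ 2.22483140e-01,  9.74935953e-01, -9.99671932e-04, -3.75892688e-04]), 'contact_force': array([-0.0912916 , -0.33241024,  0.06061329]), 'wrist_torque': array([0.04523756, 0.01428336, 0.00838148]), 'finger_force': 0.0, 'opening': 1.0011894414143716}
[[-0.901  0.434 -0.001]
 [ 0.434  0.901 -0.002]
 [ 0.    -0.002 -1.   ]] 0.014
```

View pics/scene1.png

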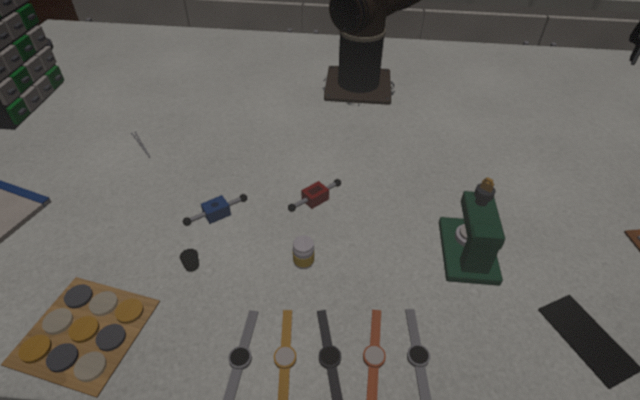

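View pics/top1.png

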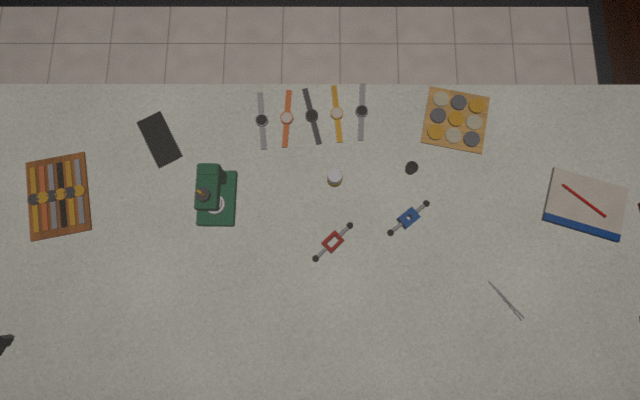

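The scene view shows the red hub at (316,194), the blue one at (216,209), the tin at (303,252) and the tang at (487,184). In the top view red is at (333,241), with its balls at (316,258) and (350,226), and the tang is at about (203,195).

```bash
python3 - <<'E'
from h import *
T=cv2.imread('pics/top1.png');S=cv2.imread('pics/scene1.png')
a=cv2.resize(T[170:220,180:245],None,fx=6,fy=6,interpolation=cv2.INTER_CUBIC)
b=cv2.resize(S[165:215,455:520],None,fx=6,fy=6,interpolation=cv2.INTER_CUBIC)
cv2.imwrite('pics/z1.png',np.hstack([a,b])*1)
dT=shot('top')
def blobs(m,off,mn=8):
    n,l,st,c=cv2.connectedComponentsWithStats(m.astype(np.uint8));return [(c[i]+off,st[i,4]) for i in range(1,n) if st[i,4]>=mn]
h=cv2.cvtColor(T,cv2.COLOR_BGR2HSV)
sub=T[210:275,300:365].max(2)
B=blobs(sub<70,[300,210]);print(B)
hs=h[210:275,300:365];red=((hs[...,0]<8)|(hs[...,0]>172))&(hs[...,1]>110)
R=blobs(red,[300,210]);print(R)
P=[ray(dT,*c,.015) for c,_ in B];print(P)
c,_=max(R,key=lambda r:r[1]);print('hub',ray(dT,*c,.028))
if len(P)==2:
    d=P[1]-P[0];print('mid',(P[0]+P[1])/2,np.linalg.norm(d),np.degrees(np.arctan2(d[1],d[0])))
E
```

```text
[(array([349.65217391, 225.        ]), np.int32(23)), (array([315., 258.]), np.int32(21))]
[(array([332.55151515, 241.08484848]), np.int32(165))]
[array([ 0.5393188 , -0.12315589,  0.015     ]), array([ 0.45313698, -0.03304672,  0.015     ])]
hub [ 0.49550307 -0.07816752  0.028     ]
mid [ 0.49622789 -0.07810131  0.015     ] 0.12468748398584088 133.7237980543574
```

View pics/z1.png

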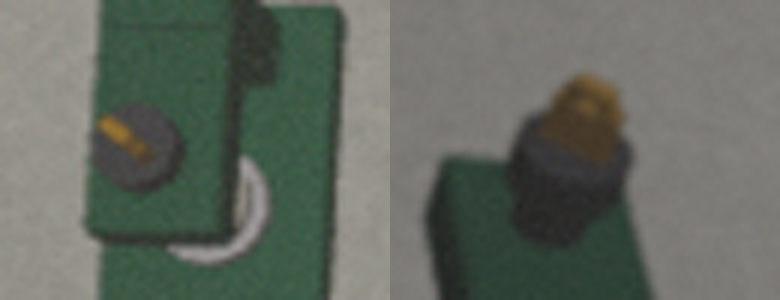

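The crop shows the collar disc centred at about (202.8,194.5) in the top view, with the brass tang running from upper-left (196.7,190) to lower-right (205,196.5). In the scene view the collar sits at about (485,190), with the tang above it.

```bash
python3 - <<'E'
from h import *
from scipy.optimize import least_squares
T=cv2.imread('pics/top1.png');S=cv2.imread('pics/scene1.png')
dT=shot('top');dS=shot('scene')
C=ray(dT,202.8,194.5,.150);print('collar',C,'scene proj',proj(dS,C),'tip proj top',proj(dT,C+[0,0,.0245]),'scene',proj(dS,C+[0,0,.0245]))
for n,I,(y0,y1,x0,x1),d in(('top',T,(183,206,192,216),dT),('scene',S,(170,205,470,505),dS)):
    h=cv2.cvtColor(cv2.resize(I[y0:y1,x0:x1],None,fx=6,fy=6,interpolation=cv2.INTER_CUBIC),cv2.COLOR_BGR2HSV)
    m=((h[...,0]>8)&(h[...,0]<28)&(h[...,1]>105)).astype(np.uint8)
    n_,l,st,c=cv2.connectedComponentsWithStats(m);i=1+st[1:,4].argmax()
    cnt=cv2.findContours((l==i).astype(np.uint8),0,2)[0][0]
    r=cv2.minAreaRect(cnt);bp=cv2.boxPoints(r)/6+[x0,y0]
    print(n,'area',st[i,4]/36,'centroid',c[i]/6+[x0,y0],'box',bp.round(1).tolist())
    # expected hull per angle: true solid corners
    best=[]
    for a in range(0,180,15):
        R=Ro.from_euler('z',a,degrees=True).as_matrix()
        pts=np.array([proj(d,C+R@[sx*.01,sy*.0035,z]) for sx in(-1,1) for sy in(-1,1) for z in(0,.021)]+[proj(d,C+R@[sx*.006,0,.0245]) for sx in(-1,1)],np.float32)
        best.append((a,round(float(np.ptp(pts[:,0])),1),round(float(np.ptp(pts[:,1])),1)))
    print(np.array(bp).min(0),np.ptp(cnt[:,0],0)/6,best)
E
```

```text
collar [0.59026473 0.22757348 0.15      ] scene proj [np.float64(484.7024775447513), np.float64(187.7649263493971)] tip proj top [np.float64(199.85122272503452), np.float64(192.16813726484375)] scene [np.float64(488.4976407391641), np.float64(177.2362125839446)]
top area 23.0 centroid [200.28784219 192.53401771] box [[196.0, 190.7], [198.2, 188.4], [204.9, 194.6], [202.7, 196.9]]
[195.99574089 188.38019323] [7.83333333 6.33333333] [(0, 6.0, 10.4), (15, 7.2, 10.9), (30, 9.1, 10.8), (45, 10.5, 10.0), (60, 11.4, 8.8), (75, 11.7, 7.0), (90, 11.3, 5.0), (105, 11.6, 7.0), (120, 11.6, 8.7), (135, 11.0, 10.0), (150, 9.8, 10.7), (165, 8.1, 10.9)]
scene area 54.05555555555556 centroid [488.60791367 182.45700582] box [[482.2, 182.3], [487.6, 176.3], [496.4, 184.1], [491.0, 190.2]]
[482.18620586 176.29080582] [10.16666667 12.        ] [(0, 9.4, 17.0), (15, 12.1, 17.1), (30, 14.1, 17.2), (45, 15.4, 16.7), (60, 15.8, 15.8), (75, 15.4, 14.3), (90, 15.7, 12.5), (105, 15.8, 12.9), (120, 15.0, 14.7), (135, 13.5, 16.0), (150, 11.2, 16.9), (165, 8.4, 17.2)]
```

```bash
python3 - <<'E'
from h import *
o=[]
for n,(x0,y0) in(('top',(188,180)),('scene',(472,168))):
    I=np.mean([shot(n)['image'].astype(float) for _ in range(6)],0)
    c=I[y0:y0+28,x0:x0+28]; o.append(cv2.resize(np.clip(c*1.8,0,255).astype(np.uint8),None,fx=14,fy=14,interpolation=cv2.INTER_CUBIC))
cv2.imwrite('pics/z2.png',np.hstack(o))
E
```

```text
(no output)
```

View pics/z2.png

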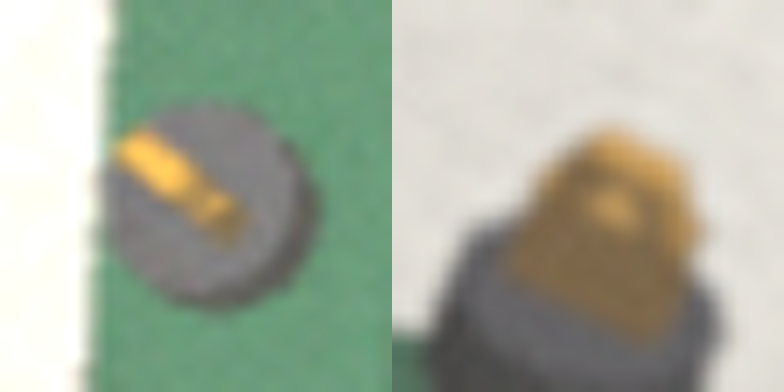

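The top view shows the collar disc at about (202.2,194) and the tang running along a line about 36° right-and-down. The scene view shows the tang's base edge on the collar, from crop pixel (120,275) to (273,345).

```bash
python3 - <<'E'
from h import *
dT=shot('top');dS=shot('scene')
p=lambda x,y,x0,y0:(x0-.5+x/14,y0-.5+y/14)
a,b=[ray(dS,*p(*q,472,168),.15) for q in((120,275),(273,345))]
d=b-a;print('scene base',a,b,np.linalg.norm(d),np.degrees(np.arctan2(d[1],d[0])))
for q in(((140,130),(245,212)),((118,148),(205,212))):
    a,b=[ray(dT,*p(*k,188,180),.17) for k in q];d=a-b;print('top',np.degrees(np.arctan2(d[1],d[0])))
print('collar top',ray(dT,*p(203,199,188,180),.15))
s=get_state();x=Ro.from_quat(s['tcp_rot']).as_matrix()
print(np.degrees(np.arctan2(x[1,0],x[0,0])),rel([.496,-.0785,.15]),s['time'])
E
```

```text
scene base [0.58946011 0.2197161  0.15      ] [0.60054662 0.23651159 0.15      ] 0.020124594351368236 56.571651644987185
top 52.70526184887118
top 54.30332409194131
collar top [0.59214796 0.22956279 0.15      ]
154.28571078362344 [-480.9746956  -530.51506049   95.32731757] 0.95
```

```bash
python3 -m jog '[[0,-481,-530,95,0,0,0.36],[0,-481,-530,95,0,0,0.36],[0,-481,-530,95,0,0,0.36],[0,-481,-530,95,0,0,0.36],[0,-481,-530,95,0,0,0.36],[0,-481,-530,95,0,0,0.36],[0,-481,-530,95,0,0,0.36],[0,-481,-530,95,0,0,0.36],[0,-481,-530,95,0,0,0.36],[0,-481,-530,95,0,0,0.36],[0,-481,-530,95,0,0,0.36],[0,-481,-530,95,0,0,0.36]]' 40
python3 - <<'E'
from h import *
s=get_state();x=Ro.from_quat(s['tcp_rot']).as_matrix()
print(np.degrees(np.arctan2(x[1,0],x[0,0])),rel([.496,-.0785,.12]),s['qpos'])
E
```

```text
time: 2.15
eef_pos: [0.4622, 0.0359, 0.1667]
tcp_rot: [0.394, 0.919, 0.0, 0.001]
contact_force: [0.5, 0.8, -0.3]
opening: 1.001
finger_force: 0.0
133.65387491811737 [-106.0110498   -54.59712262   46.73150617] [-1.41956864e-01 -1.09387902e-01  2.15226094e+00  1.53399346e-04
  1.09715545e+00 -9.03931191e-01]
```

```bash
python3 -m jog '[[0,-106,-55,47,0,0,0],[0,-106,-55,47,0,0,0],[0,-106,-55,47,0,0,0],[0,-106,-55,47,0,0,0],[0,-106,-55,47,0,0,0]]'
python3 - <<'E'
from h import *
s=get_state();x=Ro.from_quat(s['tcp_rot']).as_matrix()
print(np.degrees(np.arctan2(x[1,0],x[0,0])),rel([.496,-.0785,.018]))
d=shot('scene');T=d['image'];cv2.imwrite('pics/s2.png',cv2.resize(T[130:250,230:410],None,fx=4,fy=4))
E
```

```text
time: 2.65
eef_pos: [0.4951, -0.077, 0.1192]
tcp_rot: [0.394, 0.919, 0.0, -0.0]
contact_force: [0.3, -0.4, 0.7]
opening: 0.995
finger_force: 0.0
133.5708353061445 [ -1.80878576  -0.3491091  101.2271894 ]
```

View pics/s2.png

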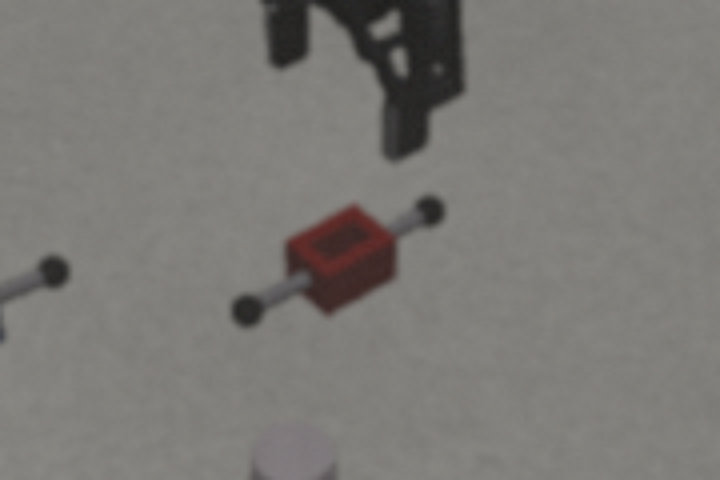

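The picture shows the open fingers straddling the red hub, at crop (340,255), and aligned with it. I'll go down and close.

```bash
python3 -m jog '[[0,-1,0,40,0,0,0],[0,-1,0,70,0,0,0],[0,-1,0,90,0,0,0],[0,-1,0,101,0,0,0],[0,-1,0,101,0,0,0],[0.5,-1,0,101,0,0,0],[1,-1,0,101,0,0,0],[1,-1,0,101,0,0,0],[1,-1,0,101,0,0,0],[1,-1,0,101,0,0,0],[1,-1,0,101,0,0,0],[1,-1,0,101,0,0,0]]' 50
```

```text
time: 3.9
eef_pos: [0.497, -0.0779, 0.0197]
tcp_rot: [0.394, 0.919, 0.0, 0.001]
contact_force: [-1.0, 1.1, 6.0]
opening: 0.411
finger_force: 52.4
```

```bash
python3 -m jog '[[1,0,0,-20,0,0,0],[1,0,0,-60,0,0,0],[1,0,0,-110,0,0,0],[1,0,0,-160,0,0,0],[1,0,0,-205,0,0,0],[1,0,0,-205,0,0,0],[1,0,0,-205,0,0,0]]' 50
python3 - <<'E'
from h import *
s=get_state();x=Ro.from_quat(s['tcp_rot']).as_matrix()
print(np.degrees(np.arctan2(x[1,0],x[0,0])),rel([.592,.2296,.223]))
E
```

```text
time: 4.6
eef_pos: [0.4958, -0.0775, 0.2236]
tcp_rot: [0.394, 0.919, 0.0, 0.0]
contact_force: [0.4, 0.6, -4.6]
opening: 0.411
finger_force: 51.4
133.65245631057243 [155.74164296 281.58254512   0.55248267]
```

```bash
python3 -m jog '[[1,20,35,0,0,0,0.13],[1,42,75,0,0,0,0.28],[1,64,115,0,0,0,0.42],[1,86,155,0,0,0,0.56],[1,105,190,0,0,0,0.70],[1,120,218,0,0,0,0.85],[1,134,242,0,0,0,1.0],[1,145,262,0,0,0,1.14],[1,152,275,0,0,0,1.27],[1,156,282,0,0,0,1.37],[1,156,282,0,0,0,1.37],[1,156,282,0,0,0,1.37]]'
python3 - <<'E'
from h import *
s=get_state();x=Ro.from_quat(s['tcp_rot']).as_matrix()
print(np.degrees(np.arctan2(x[1,0],x[0,0])),rel([.592,.2296,.223]),s['qpos'])
d=shot('scene');T=d['image'];t=shot('top');cv2.imwrite('pics/s3.png',np.hstack([cv2.resize(T[120:220,420:550],None,fx=3,fy=3,interpolation=2),cv2.resize(t['image'][150:250,145:275],None,fx=3,fy=3,interpolation=2)]))
E
```

```text
time: 5.8
eef_pos: [0.5908, 0.2296, 0.22]
tcp_rot: [0.886, 0.464, -0.003, -0.001]
contact_force: [0.2, -0.0, -3.2]
opening: 0.412
finger_force: 51.5
55.29940708549409 [ 0.69247128  0.94965839 -2.96322224] [ 2.10865040e-01  2.20815541e-01  1.70289176e+00 -3.51349875e-04
  1.22363735e+00  8.16633297e-01]
```

View pics/s3.png

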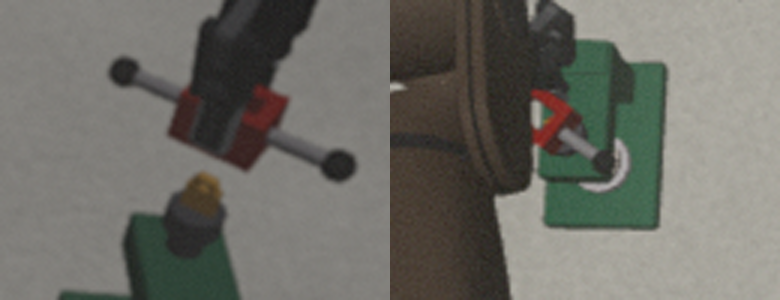

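The handle is above the tang with its balls at crop (124,71) and (339,165) in the scene view. I'll check its centring.

```bash
python3 - <<'E'
from h import *
d=shot('scene');z=get_state()['eef_pos'][2]-.0045
I=d['image'][120:200,440:545].max(2)
a,b=[ray(d,420-.33+x/3,120-.33+y/3,z) for x,y in((124,71),(339,165))]
v=b-a;m=(a+b)/2;print(m,np.linalg.norm(v),np.degrees(np.arctan2(v[1],v[0])))
C=ray(d,484.5,188.3,.15);print(get_state()['eef_pos'],rel([.592,.2296,.17]))
E
```

```text
[0.59279624 0.22679461 0.21774092] 0.12407765081167854 55.176118037128155
[0.5917572  0.22932041 0.22224092] [ 0.44970639  0.10543942 52.24018951]
```

```bash
python3 -m jog '[[1,1.5,-0.8,10,0,0,0],[1,1.5,-0.8,20,0,0,0],[1,1.5,-0.8,26,0,0,0],[1,1.5,-0.8,31,0,0,0],[1,1.5,-0.8,36,0,0,0],[1,1.5,-0.8,36,0,0,0]]'
```

```text
time: 6.55
eef_pos: [0.592, 0.2316, 0.1862]
tcp_rot: [0.886, 0.463, -0.001, -0.0]
contact_force: [-0.6, -0.6, -3.0]
opening: 0.416
finger_force: 51.5
```

No contact, with the hub 8 mm below the tang's tip, so the slot is on it. I'll continue down.

```bash
python3 -m jog '[[1,0,0,4,0,0,0],[1,0,0,8,0,0,0],[1,0,0,11,0,0,0],[1,0,0,13,0,0,0],[1,0,0,15,0,0,0],[1,0,0,16,0,0,0],[1,0,0,16,0,0,0],[1,0,0,16,0,0,0]]'
```

```text
time: 7.35
eef_pos: [0.5926, 0.2318, 0.1715]
tcp_rot: [0.886, 0.463, 0.0, 0.0]
contact_force: [-0.2, -0.1, -2.8]
opening: 0.408
finger_force: 51.5
```

```bash
python3 -m jog '[[1,0,0,1,0,0,0],[1,0,0,2,0,0,0],[1,0,0,3,0,0,0],[1,0,0,3,0,0,0],[1,0,0,3,0,0,0]]'
```

```text
time: 7.85
eef_pos: [0.5927, 0.2318, 0.1697]
tcp_rot: [0.886, 0.463, 0.0, 0.0]
contact_force: [-3.4, -0.5, 5.0]
opening: 0.412
finger_force: 52.4
```

The force rose by about 8 N, so the hub is seated. I'll release and retreat upward.

```bash
python3 -m jog '[[0.5,0,0,0,0,0,0],[0.3,0,0,0,0,0,0],[0.0,0,0,0,0,0,0],[0,0,0,0,0,0,0],[0,0,0,0,0,0,0],[0,0,0,-10,0,0,0],[0,0,0,-30,0,0,0],[0,0,0,-60,0,0,0],[0,0,0,-100,0,0,0],[0,0,0,-130,0,0,0],[0,0,0,-130,0,0,0],[0,0,0,-130,0,0,0]]'
python3 - <<'E'
from h import *
d=shot('scene');T=d['image'];t=shot('top');cv2.imwrite('pics/s4.png',np.hstack([cv2.resize(T[120:220,420:550],None,fx=3,fy=3,interpolation=2),cv2.resize(t['image'][150:250,145:275],None,fx=3,fy=3,interpolation=2)]))
E
```

```text
time: 9.05
eef_pos: [0.5928, 0.2318, 0.2999]
tcp_rot: [0.886, 0.463, 0.001, 0.0]
contact_force: [0.2, 0.6, -1.4]
opening: 0.996
finger_force: 0.0
```

View pics/s4.png

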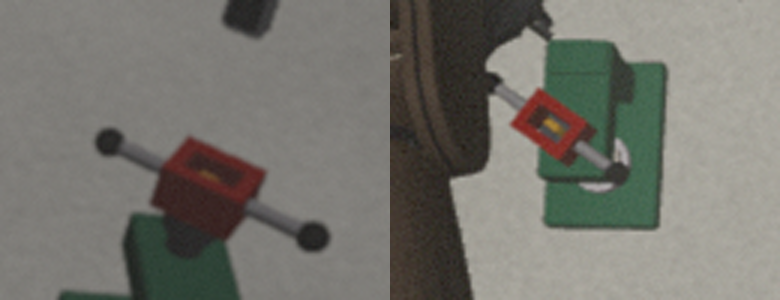

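The picture shows the red hub level on the collar with the tang in its slot and the gripper clear. The balls are at (109,142) and (313,236). I'll check the seat height and then hand in.

```bash
python3 - <<'E'
from h import *
d=shot('scene')
a,b=[ray(d,420-.33+x/3,120-.33+y/3,.165) for x,y in((109,142),(313,236))]
v=b-a;m=(a+b)/2;L=np.linalg.norm(v);print(m,L)
if abs(L-.124)<.003 and np.hypot(*(m[:2]-[.592,.2296]))<.007: print(workorder.sign_off())
E
```

```text
[0.59185633 0.23026606 0.165     ] 0.12423507192231764
the job is handed in; nothing more can be done
None
```

The red handle sits fully home on the spindle collar with the tang in its slot, the gripper is clear of it, and I handed the job in after about 9 s of robot time; the blue handle and oil tin were never touched.

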